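# Clear up after the clay class

### The arm

A 6-joint arm with a two-finger parallel gripper is mounted at the origin on the work surface. World frame = base frame: x ahead of the robot, y to its left, z up, the work surface at z = 0. Lengths are in m, angles in rad, forces in N, time in s.
With the tool pointing down it reaches from about 0.375 to 0.975 m from the base axis. Payload 3.8 kg.
Tool frame: the origin (TCP) lies midway between the tips of the shut fingers; the grasp point (between the pads) lies 19 mm behind it; z points along the fingers, y is the line along which they close (so a half turn about z gives the same grasp; the last joint's range is limited). The gripper opens to 85 mm and grips with 20 to 120 N. Pads are 22 mm wide; open, the fingers measure 114 mm over their backs; the gripper's body (76 mm by 85 mm) begins 54 mm behind the grasp point. The pads swing forward as they close: fully open they stand 13 mm farther back than shut.
Start: joints at [1.193, 0.264, 1.604, -0, 1.274, -0.037], TCP at [0.226, 0.636, 0.231] pointing down, gripper open.
Joint ranges: [-2.63, 2.63], [-0.94, 2.18], [0.31, 2.57], [-1.31, 4.45], [0, 2.66], [-2.55, 2.55]. Speed limits (rad/s): [2.57, 2.57, 3.14, 3.14, 3.14, 3.14].

### API

Orientations are given as a rotation vector (axis times angle).
In Python, from workcell import status, read_camera, workorder, masks_of gives the robot as it stands.
- The arm moves only by the tool drive_tool, never from a script. Its argument "rows" is a list of rows, each a list of 7 numbers: the turn, a rotation vector about the tool's x, y, z in degrees, then the shift along the tool's x, y, z in m, then the opening, from 0 (shut) to 1 (fully open). In form: [[ax, ay, az, tx, ty, tz, claw], ...]. A call has 1 to 8 rows; each row shifts and turns the commanded pose from where the row before left it, along the tool's axes as they then stand; what a row does not reach is not made up. A row lasts 1/12 s, in which the tool goes at most 41.7 mm and 7.16 degrees, less where a joint would pass 70% of its speed; a pose out of reach is approached as far as the arm can. A call is refused whole if a number of a shift passes 0.0417 or a number of a turn 7.16, either way. A call with a gripper value outside its range is refused whole. The fingers move at their own pace and stop on an object; "force" is the grip in N (left out, the last holds). Time passes only in rows, so rows that do not move let the fingers close. It gives the time, the measured TCP pose, the force, the opening and the grip force at its end, in the units of the state.
- status.read_state(): the state, without advancing time (a new reading comes with each control period).
- read_camera(name): name is "scene" or "top" or "wrist"; returns a dict with "color" (420x560x3 uint8, red, green, blue), "intrinsics" (3x3 intrinsics, pixels), "world_from_camera" (4x4, takes a point from camera to world coordinates); the wrist camera has in their place "mount" (4x4, takes a point from camera to tool coordinates, whose origin is the TCP and whose axes are the flange's). Camera axes: x right, y up, looking along -z (the intrinsics and any distortion apply to the point x, -y, -z); pixel columns grow to the right and rows downward; lengths in m; the calibration is good to about 2 mm. A picture is of the moment at which its call begins: read the wrist's pose just before it. There is no depth.
- workorder.finish_job(): hands the job in; it is judged then, once.
Trained networks look in a picture, given as the dict that the camera call returned (one of the last four; its "shot" number tells which), for a name from the list of things; names that differ only in an ending like _2 or _b are one class to them, and where a whole thing is asked for, a point or a joint stands for the part that bears it (a point fixed in the world has none). Each returns a list of dicts, best first, with "score" (0 to 1); they miss things now and then, are a little off and sometimes report something else, mostly with a low value. They report only what shows in the picture. A call takes as long as a camera call. They do not tell look-alikes from the thing itself.
- masks_of(picture, name): "mask" (420x560 bool, what is visible of it) and "bbox" ([left, top, right, bottom] in pixels, round what is visible of it).
The state is a dict: "time": time; "q": joint angles; "joint_vel": joint speeds; "joint_torque": joint torques, N m; "tool_pos": TCP position; "tcp_rot": TCP orientation; "wrist_force": force on the tool from outside, world axes, zero at the start; "torque": the same for the moment, N m; "width": opening from 0.0 (shut) to 1.0 (fully open); "grip_force": force on a finger pad.
Only numpy, scipy, OpenCV 4.12 (cv2) and the standard library are available. Lean on these libraries where they do the work, as an engineer would, in place of code of your own. Each camera call takes 0.05 s, during which the arm holds its last target. There are 200 camera calls.

### The job

The clay class is over: sort what was left lying along the table. Stand both clay pots (tumbler and bowl) upright on the ware board, stand the two wooden stamps upright in the stamp box, one in each bay, and lay the wooden guide strip flat in the shallow tray. Set the pots down gently, well onto the board and never dropped, and leave the dish and the phone where they are.

Things in the scene. Friction and masses are not known exactly. Their poses are not given: they have to be found in the camera images.
- tumbler: Terracotta clay tumbler, open at the top, round, standing upright on the table: 75 mm tall, 48 mm across at the foot, 56 mm at 30 mm height, 58 mm at the rim, wall 5 mm, about 150 g. Goes on the ware board. Origin: centre of the underside, z up. 
- bowl: Small terracotta clay bowl, open at the top, round, standing upright: 42 mm tall, 46 mm across at the foot, 62 mm at 18 mm height, 64 mm at the rim, wall 6 mm, about 120 g. Small enough to grip across the outside. Goes on the ware board. Origin: centre of the underside, z up. 
- round_stamp: Wooden clay stamp with a round foot, standing upright: foot 44 mm across and 20 mm tall, then a neck 18 mm across, then a round knob 28 mm across from 44 to 70 mm height (the top); about 80 g. Goes in the stamp box. Origin: centre of the underside, z up. 
- square_stamp: Wooden clay stamp with a square foot, standing upright: foot 42 x 42 mm (sides along its x and y) and 20 mm tall, then the same neck (18 mm) and round knob (28 mm across, 44 to 70 mm height) as the round one; about 80 g. Goes in the stamp box. Origin: centre of the underside, z up. 
- strip: Plain straight wooden rolling guide strip lying flat: 140 mm long (its y axis), 26 mm wide (its x), 14 mm thick; about 50 g. Goes in the strip tray. Origin: centre of the underside, z up. 
- ware_board: Fixed flat dark wooden ware board, 180 mm long (its y axis), 110 mm wide (its x), 12 mm thick with no rim; the pots stand on its top, 12 mm above its origin, with room for two side by side along y. Origin: centre of the underside, z up. 
- stamp_box: Fixed white plastic box, 170 mm long (its y axis), 90 mm wide (its x), 35 mm tall, walls 5 mm, parted by one 5 mm wall across its middle into two equal bays, each 77 mm (along y) by 80 mm, centred 41 mm either side of the origin along y. Its inner floor is 5 mm above the origin. Origin: centre of the underside, z up. 
- strip_tray: Fixed shallow white plastic tray without partitions, 180 mm long (its y axis), 86 mm wide (its x), rim 10 mm high all round, walls 5 mm; inside 170 x 76 mm, inner floor 4 mm above the origin. Origin: centre of the underside, z up. 
- dish: Loose white ceramic dish, 150 mm across, 45 mm tall, at one side of the work: not to be disturbed. Origin: centre of the underside, z up. 
- phone: Loose black phone lying flat, 150 mm (its x) by 74 mm (its y), 9 mm thick, at the other side of the work: not to be disturbed. Origin: centre of the underside, z up. 
Mind the look-alikes: they are no part of the job. What is shaped like the bowl but green or white is not meant.

How it is judged:
By the outcome, as a careful person would: the job done as asked, in the order asked, and still so for the second after the job is handed in, with the robot touching nothing.
It also fails if it takes over 123 s, if anything falls off the work surface, if the arm or the gripper's body presses on something with over 40 N, if the wrist force passes 120 N, or if a joint passes its speed limit or range.

## Working session

There is one attempt and no reset: what is moved stays moved. The work goes in short steps, Python scripts to look and compute and a tool call to move; the robot and the scene stay as the last step left them, time stands still between calls to the robot, and variables do not carry over. Pictures are saved under pics/ and viewed, at most 14 in all, crops included, and the job is handed in when it is done.

Besides the shell and the picture viewer there is one more tool, called after "Emit:" as name(argument=value, ...), one argument or row to a line, values as JSON. drive_tool: Moves the arm, as the interface text tells. Its arguments: {"type":"object","properties":{"rows":{"type":"array"},"force":{"type":"number"}},"required":["rows"]}

```bash
ls; mkdir -p pics
cat > h.py <<'E'
import numpy as np, cv2
from workcell import status, read_camera, workorder, masks_of
from scipy.spatial.transform import Rotation as R
def save(p,f,crop=None,s=1):
    im=cv2.cvtColor(p["color"],cv2.COLOR_RGB2BGR)
    if crop: l,t,r,b=crop; im=im[t:b,l:r]
    cv2.imwrite("pics/"+f,cv2.resize(im,None,fx=s,fy=s,interpolation=cv2.INTER_CUBIC))
def cam(p,st=None):
    if "world_from_camera" in p: return np.array(p["world_from_camera"])
    T=np.eye(4);T[:3,:3]=R.from_rotvec(st["tcp_rot"]).as_matrix();T[:3,3]=st["tool_pos"]
    return T@np.array(p["mount"])
def ray(p,uv,z,st=None):
    T=cam(p,st);K=np.array(p["intrinsics"]);uv=np.atleast_2d(uv).astype(float)
    d=np.c_[(uv[:,0]-K[0,2])/K[0,0],-(uv[:,1]-K[1,2])/K[1,1],-np.ones(len(uv))]@T[:3,:3].T
    return T[:3,3]+d*((z-T[2,3])/d[:,2])[:,None]
E
python3 - <<'E'
from h import *
print(status.read_state())
ps={n:read_camera(n) for n in("scene","top")}
for n,p in ps.items():
    save(p,n+"0.png",s=1.4); print(n,p.keys(),np.round(p["intrinsics"],1).tolist(),np.round(cam(p),3).tolist())
    for o in "tumbler bowl round_stamp square_stamp strip ware_board stamp_box strip_tray dish phone".split():
        for m in masks_of(p,o): 
            b=m["bbox"]; ys,xs=np.nonzero(m["mask"]); c=(xs.mean(),ys.mean())
            print(n,o,round(m["score"],2),[round(float(x)) for x in b],np.round(c,1),np.round(ray(p,c,0.02)[0],3),m["mask"].sum(),p["color"][m["mask"]].mean(0).round())
E
```

```text
pics
{'time': 0.0, 'q': array([ 1.19306135e+00,  2.64735282e-01,  1.60536087e+00,  8.43240662e-06,
        1.27374042e+00, -3.68756053e-02]), 'joint_vel': array([-1.14689411e-04, -5.22912206e-05,  4.40314848e-04,  9.06068845e-04,
        1.04828064e-03, -9.51354154e-04]), 'joint_torque': array([-3.33891667e-04, -5.15091026e+01, -3.67319834e+01, -1.63171112e-04,
        1.26329408e-02, -2.82670459e-05]), 'tool_pos': array([0.2253619 , 0.63548539, 0.22998119]), 'tcp_rot': array([-0.53275626, -3.09561174,  0.00344614]), 'wrist_force': array([-0.46126857,  0.38099863,  0.13276111]), 'torque': array([-0.00113307,  0.04239201, -0.0629097 ]), 'grip_force': 0.0, 'width': 1.0000862617364707}
scene dict_keys(['color', 'intrinsics', 'world_from_camera', 'shot']) [[501.1, 0.0, 277.7], [0.0, 501.1, 210.3], [0.0, 0.0, 1.0]] [[0.762, -0.53, 0.371, 1.017], [0.647, 0.62, -0.444, -0.671], [0.005, 0.579, 0.815, 1.233], [0.0, 0.0, 0.0, 1.0]]
scene tumbler 0.93 [292, 158, 314, 187] [300.9 169.9] [0.419 0.157 0.02 ] 446 [70. 42. 28.]
scene bowl 0.81 [247, 169, 266, 190] [256.8 178.2] [0.336 0.041 0.02 ] 3
[... 1925 characters left out ...]
154  0.02 ] 225 [110.  73.  43.]
top square_stamp 0.52 [143, 218, 163, 237] [153.  228.4] [0.424 0.302 0.02 ] 297 [105.  70.  41.]
top square_stamp 0.34 [328, 142, 400, 184] [361.6 162.9] [ 0.614 -0.244  0.02 ] 2722 [78. 46. 29.]
top strip 0.73 [370, 216, 425, 227] [394.  222.7] [ 0.456 -0.331  0.02 ] 554 [118.  79.  47.]
top ware_board 0.94 [329, 139, 400, 186] [361.6 162.9] [ 0.614 -0.244  0.02 ] 2747 [78. 46. 29.]
top stamp_box 0.58 [240, 140, 308, 181] [273.6 160.3] [ 0.614 -0.009  0.02 ] 2286 [152. 154. 152.]
top dish 0.73 [417, 136, 470, 194] [443.5 164.1] [ 0.617 -0.463  0.02 ] 2389 [151. 146. 133.]
top phone 0.6 [86, 141, 121, 193] [103.7 165.8] [0.586 0.44  0.02 ] 1603 [21. 21. 21.]
```

View pics/top0.png

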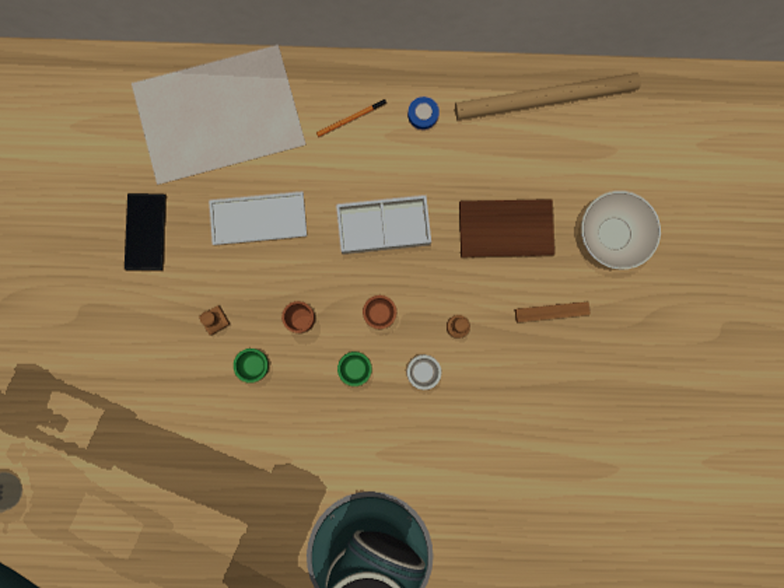

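View pics/scene0.png

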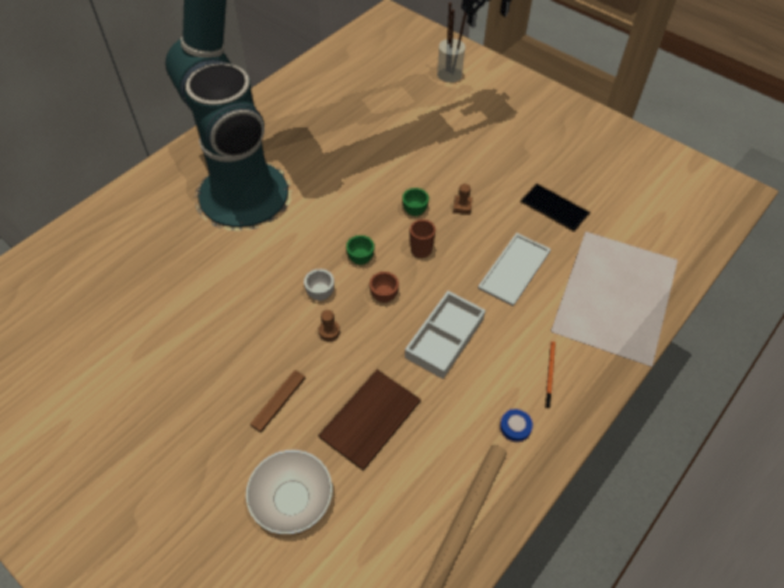

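The table shows two terracotta pots, with the tumbler at top-picture (299,317) and the bowl at (380,312) in the 1.4x view. In unscaled pixels these are (213,226) and (271,223).

What could be taken for the bowl:
- Green bowl at (179,261).
- Green bowl at (253,264).
- White bowl at (302,266).
- The tumbler at (213,226), which is taller.

By the description I choose the terracotta one at (271,223). The square stamp is at (153,228), the round stamp at (327,233) and the strip at (394,223). I'll move to a viewpoint above the row.

Emit:
drive_tool(
  rows=[
    [0, 0, 0, -0.0247, -0.028, -0.003, 1],
    [0, 0, 0, -0.0247, -0.028, -0.003, 1],
    [0, 0, 0, -0.0247, -0.028, -0.003, 1],
    [0, 0, 0, -0.0247, -0.028, -0.003, 1],
    [0, 0, 0, -0.0247, -0.028, -0.003, 1],
    [0, 0, 0, -0.0247, -0.028, -0.003, 1],
    [0, 0, 0, -0.0247, -0.028, -0.003, 1],
  ],
  force=40,
)

```text
time: 1.68
tool_pos: [0.3234, 0.392, 0.2526]
tcp_rot: [0.532, 3.096, 0.001]
wrist_force: [0.2, 0.6, 0.5]
width: 1.0
grip_force: 0.0
```

Emit:
drive_tool(
  rows=[
    [0, 0, 0, -0.0247, -0.028, -0.003, 1],
    [0, 0, 0, -0.0247, -0.028, -0.003, 1],
    [0, 0, 0, -0.0247, -0.028, -0.003, 1],
    [0, 0, 0, -0.0247, -0.028, -0.003, 1],
    [0, 0, 0, -0.0247, -0.028, -0.003, 1],
    [0, 0, 0, -0.0247, -0.028, -0.003, 1],
    [0, 0, 0, -0.0247, -0.028, -0.003, 1],
  ],
)

```text
time: 2.27
tool_pos: [0.4208, 0.1494, 0.2739]
tcp_rot: [0.532, 3.095, 0.001]
wrist_force: [0.9, -0.4, 0.3]
width: 1.0
grip_force: 0.0
```

Emit:
drive_tool(
  rows=[
    [0, 0, 7.04, 0, 0, 0, 1],
    [0, 0, 7.04, 0, 0, 0, 1],
    [0, 0, 7.04, 0, 0, 0, 1],
    [0, 0, 7.04, 0, 0, 0, 1],
    [0, 0, 7.04, 0, 0, 0, 1],
  ],
)

```text
time: 2.68
tool_pos: [0.4206, 0.1508, 0.2735]
tcp_rot: [1.453, 2.785, 0.001]
wrist_force: [0.7, 0.1, 0.6]
width: 1.002
grip_force: 0.0
```

Emit:
drive_tool(
  rows=[
    [0, 0, 7.04, 0, 0, 0, 1],
    [0, 0, 7.04, 0, 0, 0, 1],
    [0, 0, 7.04, 0, 0, 0, 1],
    [0, 0, 7.04, 0, 0, 0, 1],
    [0, 0, 7.04, 0, 0, 0, 1],
    [0, 0, 0, 0, 0, 0, 1],
  ],
)

```text
time: 3.18
tool_pos: [0.4205, 0.1511, 0.2734]
tcp_rot: [2.223, 2.219, 0.001]
wrist_force: [-0.1, -0.6, 0.8]
width: 1.003
grip_force: 0.0
```

Run:
```python
from h import *
st=status.read_state(); p=read_camera("wrist")
print(st["time"],st["tool_pos"],R.from_rotvec(st["tcp_rot"]).as_matrix().round(3).tolist(),st["q"].round(2))
print(np.round(p["mount"],3).tolist(),np.round(p["intrinsics"],1).tolist(), [k for k in p])
save(p,"w1.png",s=1.4)
for o in "tumbler bowl square_stamp round_stamp strip_tray stamp_box".split():
  for m in masks_of(p,o):
    ys,xs=np.nonzero(m["mask"]); c=(xs.mean(),ys.mean())
    print(o,round(m["score"],2),np.round(m["bbox"]),np.round(c,1),ray(p,c,0.02,st)[0].round(3),p["color"][m["mask"]].mean(0).round())
```

```text
3.1833 [0.42049399 0.15111388 0.27344319] [[0.002, 1.0, 0.0], [1.0, -0.002, 0.0], [0.0, 0.0, -1.0]] [ 0.29 -0.21  2.01  0.    1.34  0.29]
[[0.001, 0.945, 0.327, 0.085], [1.0, -0.001, -0.0, -0.0], [0.0, 0.327, -0.945, -0.143], [0.0, 0.0, 0.0, 1.0]] [[351.1, 0.0, 281.1], [0.0, 351.1, 210.1], [0.0, 0.0, 1.0]] ['color', 'intrinsics', 'mount', 'shot']
tumbler 0.57 [266. 151. 323. 216.] [293.2 184.4] [0.434 0.131 0.02 ] [89. 53. 25.]
bowl 0.95 [190. 234. 245. 287.] [217.2 260.5] [0.34  0.033 0.02 ] [48. 89. 32.]
bowl 0.92 [196. 320. 249. 372.] [221.7 345.3] [ 0.338 -0.097  0.02 ] [124. 121. 102.]
bowl 0.82 [176.  66. 239. 127.] [206.3  95.8] [0.34  0.229 0.02 ] [ 50. 102.  38.]
bowl 0.74 [278. 265. 331. 319.] [303.5 291.2] [ 0.449 -0.012  0.02 ] [111.  65.  31.]
square_stamp 0.93 [259.   2. 319.  49.] [286.3  20. ] [0.426 0.302 0.02 ] [122.  80.  35.]
round_stamp 0.94 [267. 359. 302. 402.] [285.8 377.5] [ 0.427 -0.154  0.02 ] [85. 56. 25.]
strip_tray 0.84 [425.   0. 514. 178.] [465.7  84.4] [0.617 0.241 0.02 ] [174. 182. 166.]
stamp_box 0.64 [394. 217. 478. 345.] [439.7 269. ] [0.621 0.02  0.02 ] [145. 147. 128.]
```

```bash
cat >> h.py <<'E'
from scipy.optimize import minimize
def circ(*zr): 
    t=np.linspace(0,2*np.pi,48,endpoint=False)
    return np.vstack([np.c_[r*np.cos(t),r*np.sin(t),0*t+z] for z,r in zr])
def box(w,l,h): return np.array([[sx*w/2,sy*l/2,z] for sx in(-1,1) for sy in(-1,1) for z in(0,h)])
knob=circ((.044,.014),(.070,.014))
M=dict(tumbler=circ((0,.024),(.03,.028),(.075,.029)),bowl=circ((0,.023),(.018,.031),(.042,.032)),
 round_stamp=np.vstack([circ((0,.022),(.02,.022)),knob]),square_stamp=np.vstack([box(.042,.042,.02),knob]),
 strip=box(.026,.14,.014),ware_board=box(.11,.18,.012),stamp_box=box(.09,.17,.035),strip_tray=box(.086,.18,.01))
def proj(p,P,st=None):
    T=np.linalg.inv(cam(p,st));K=np.array(p["intrinsics"]);c=P@T[:3,:3].T+T[:3,3]
    return np.c_[K[0,0]*c[:,0]/-c[:,2]+K[0,2],K[1,1]*-c[:,1]/-c[:,2]+K[1,2]]
S=4
def hullmask(uv):
    im=np.zeros((420*S,560*S),np.uint8); h=cv2.convexHull(((uv+.5)*S).astype(np.float32).reshape(-1,1,2))
    cv2.fillConvexPoly(im,np.round(h).astype(np.int32),1); return im
def fit(name,views,x0,round_=False):
    """views: list of (picture,state,mask)"""
    tg=[]
    for p,st,m in views:
        ys,xs=np.nonzero(m); tg.append(hullmask(np.vstack([np.c_[xs+a,ys+b] for a in(-.5,.49) for b in(-.5,.49)])))
    def cost(v,each=False):
        c,s=np.cos(v[2]*10),np.sin(v[2]*10); P=M[name]@np.array([[c,s,0],[-s,c,0],[0,0,1]])+[v[0],v[1],v[3] if len(v)>3 else 0]
        out=[]
        for (p,st,m),t in zip(views,tg):
            h=hullmask(proj(p,P,st)); out.append(1-(h&t).sum()/(h|t).sum())
        return out if each else sum(out)
    x0=np.array(x0,float); x0[2]/=10; best=None
    yaws=[0] if round_ else ([0,.03,-.03] if name!="square_stamp" else [0,.02,.04,.06])
    for y in yaws:
        s=x0+[0,0,y]; r=minimize(cost,s,method="Nelder-Mead",options=dict(initial_simplex=[s,s+[.012,0,0],s+[0,.012,0],s+[0,0,.01]],xatol=2e-4,fatol=1e-4,maxiter=80))
        if best is None or r.fun<best.fun: best=r
    return best.x*[1,1,10],np.round(cost(best.x,True),2)
def pick(p,st,name,xy,tol=.05):
    for m in masks_of(p,name):
        l,t,r,b=m["bbox"]; ys,xs=np.nonzero(m["mask"])
        q=ray(p,(xs.mean(),ys.mean()),.02,st)[0]
        if l>1 and t>1 and r<558 and b<418 and np.hypot(*(q[:2]-xy))<tol: return m["mask"]
E
python3 - <<'E'
from h import *
G=dict(tumbler=(.42,.15),bowl=(.445,-.008),square_stamp=(.424,.302),round_stamp=(.424,-.154),strip=(.458,-.333),ware_board=(.614,-.244),stamp_box=(.614,-.009),strip_tray=(.62,.22))
st=status.read_state(); V=[(read_camera(n),None) for n in("top","scene")]; st=status.read_state(); V.append((read_camera("wrist"),st))
save(V[2][0],"w1.png",crop=(170,50,350,340),s=2)
for n,xy in G.items():
    ms=[(p,s,pick(p,s,n,xy)) for p,s in V]; ms=[v for v in ms if v[2] is not None]
    if not ms: print(n,"none"); continue
    rd=n in("tumbler","bowl","round_stamp")
    for sub in ([ms]+[[v] for v in ms] if rd or n=="square_stamp" else [ms]):
        r,c=fit(n,sub,[*xy,0],rd); print(n,r.round(4),c)
E
```

```text
tumbler [0.4313 0.1397 0.1105] [0.24 0.08 0.1 ]
tumbler [0.431  0.1362 0.1018] [0.18]
tumbler [0.4302 0.1402 0.077 ] [0.07]
tumbler [ 0.4325  0.1421 -0.03  ] [0.02]
bowl [ 0.4472 -0.0058  0.0237] [0.05 0.04 0.05]
bowl [ 0.4466 -0.0062 -0.0013] [0.04]
bowl [ 0.4467 -0.0062  0.0503] [0.03]
bowl [ 0.4481 -0.0047 -0.0097] [0.02]
square_stamp [0.4228 0.3039 0.6053] [0.07]
square_stamp [0.4228 0.3039 0.6053] [0.07]
round_stamp [ 0.425  -0.1554 -0.016 ] [0.14 0.08 0.32]
round_stamp [ 0.4229 -0.1569  0.0388] [0.13]
round_stamp [ 0.4242 -0.1544  0.0046] [0.07]
round_stamp [ 0.4273 -0.1509 -0.0026] [0.28]
strip [ 0.457  -0.3348  0.1243] [0.14 0.07]
ware_board [ 0.6166 -0.246   0.0304] [0.01 0.06]
stamp_box [ 0.6154 -0.0078  0.1341] [0.06 0.06 0.27]
strip_tray [0.6223 0.2318 0.1112] [0.04 0.08]
```

View pics/w1.png

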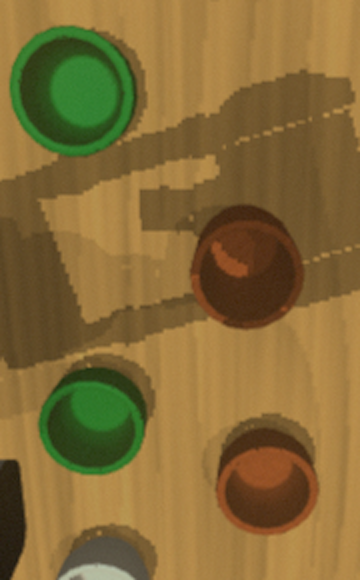

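The crop shows the terracotta tumbler at crop (245,267) and the terracotta bowl at (268,480). The green bowls are clearly apart from both. I'll grasp the tumbler at (0.432, 0.1415).

Emit:
drive_tool(
  rows=[
    [0, 0, 0, -0.0095, 0.0115, 0, 1],
    [0, 0, 0, 0, 0, 0.037, 1],
    [0, 0, 0, 0, 0, 0.037, 1],
    [0, 0, 0, 0, 0, 0.037, 1],
    [0, 0, 0, 0, 0, 0.037, 1],
    [0, 0, 0, 0, 0, 0.037, 1],
    [0, 0, 0, 0, 0, 0.037, 1],
    [0, 0, 0, 0, 0, 0.019, 1],
  ],
  force=30,
)

```text
time: 5.55
tool_pos: [0.4288, 0.1408, 0.0282]
tcp_rot: [-2.218, -2.221, 0.008]
wrist_force: [-1.0, -0.1, -0.5]
width: 1.001
grip_force: 0.0
```

Emit:
drive_tool(
  rows=[
    [0, 0, 0, 0, 0, 0, 0],
    [0, 0, 0, 0, 0, 0, 0],
    [0, 0, 0, 0, 0, 0, 0],
    [0, 0, 0, 0, 0, 0, 0],
    [0, 0, 0, 0, 0, 0, 0],
    [0, 0, 0, 0, 0, 0, 0],
    [0, 0, 0, 0, 0, 0, 0],
    [0, 0, 0, 0, 0, 0, 0],
  ],
)

```text
time: 6.22
tool_pos: [0.4326, 0.1418, 0.033]
tcp_rot: [2.219, 2.222, 0.002]
wrist_force: [-0.8, 0.1, 1.5]
width: 0.669
grip_force: 32.3
```

Emit:
drive_tool(
  rows=[
    [0, 0, 0, 0, 0, -0.008, 0],
    [0, 0, 0, 0, 0, -0.016, 0],
    [0, 0, 0, 0, 0, -0.025, 0],
    [0, 0, 0, 0, 0, -0.025, 0],
    [0, 0, 0, 0, 0, -0.025, 0],
    [0, 0, 0, -0.01, 0.004, -0.015, 0],
    [0, 0, 0, -0.02, 0.009, -0.006, 0],
    [0, 0, 0, -0.029, 0.0125, 0, 0],
  ],
)

```text
time: 6.88
tool_pos: [0.459, 0.0836, 0.1555]
tcp_rot: [2.215, 2.224, 0.007]
wrist_force: [1.7, 0.7, -1.7]
width: 0.665
grip_force: 32.6
```

Emit:
drive_tool(
  rows=[
    [0, 0, 0, -0.029, 0.0125, 0, 0],
    [0, 0, 0, -0.029, 0.0125, 0, 0],
    [0, 0, 0, -0.029, 0.0125, 0, 0],
    [0, 0, 0, -0.029, 0.0125, 0, 0],
    [0, 0, 0, -0.029, 0.0125, 0, 0],
    [0, 0, 0, -0.029, 0.0125, 0, 0],
    [0, 0, 0, -0.029, 0.0125, 0, 0],
    [0, 0, 0, -0.029, 0.0125, 0, 0],
  ],
)

```text
time: 7.55
tool_pos: [0.5581, -0.1507, 0.1527]
tcp_rot: [-2.22, -2.223, 0.0]
wrist_force: [0.5, 0.0, -1.6]
width: 0.668
grip_force: 32.5
```

Emit:
drive_tool(
  rows=[
    [0, 0, 0, -0.029, 0.0125, 0, 0],
    [0, 0, 0, -0.029, 0.0125, 0, 0],
    [0, 0, 0, -0.029, 0.0125, 0, 0],
    [0, 0, 0, -0.029, 0.0125, 0, 0],
    [0, 0, 0, -0.017, 0.008, 0, 0],
    [0, 0, 0, -0.007, 0.002, 0, 0],
    [0, 0, 0, 0, 0, 0, 0],
    [0, 0, 0, 0, 0, 0, 0],
  ],
)

```text
time: 8.22
tool_pos: [0.6174, -0.2885, 0.152]
tcp_rot: [-2.22, -2.221, 0.0]
wrist_force: [0.2, 1.4, -1.8]
width: 0.667
grip_force: 32.6
```

Run:
```python
from h import *
st=status.read_state(); p=read_camera("wrist"); print(st["time"],st["tool_pos"],st["width"],st["grip_force"],st["q"].round(2),R.from_rotvec(st["tcp_rot"]).as_matrix().round(3).tolist())
save(p,"w2.png")
V=[(read_camera(n),None) for n in("top","scene")]
for n,xy in dict(round_stamp=(.424,-.154),strip=(.458,-.333),ware_board=(.614,-.244)).items():
    m=pick(p,st,n,xy)
    if m is not None: print(n,fit(n,[(p,st,m)],[*xy,0],n=="round_stamp"))
```

```text
8.2167 [ 0.61742141 -0.28854431  0.15203606] 0.6671624264623998 32.56223271600902 [-0.47  0.33  1.67  0.    1.14 -0.47] [[-0.001, 1.0, -0.001], [1.0, 0.001, 0.001], [0.001, -0.001, -1.0]]
strip (array([ 0.45960333, -0.33334352,  0.12919224]), array([0.02]))
ware_board (array([ 0.61858966, -0.24464522,  0.04785002]), array([0.01]))
```

View pics/w2.png

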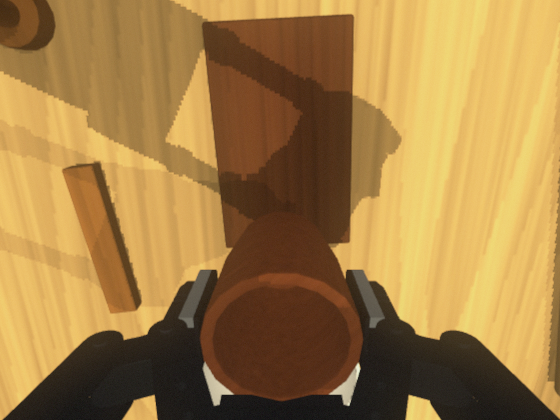

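The wrist view shows the tumbler held upright at pixel (280,340). The board spans (205..355, 18..247) beneath it, so I'll lower gently.

Emit:
drive_tool(
  rows=[
    [0, 0, 0, 0, 0, 0.012, 0],
    [0, 0, 0, 0, 0, 0.025, 0],
    [0, 0, 0, 0, 0, 0.025, 0],
    [0, 0, 0, 0, 0, 0.02, 0],
    [0, 0, 0, 0, 0, 0.01, 0],
    [0, 0, 0, 0, 0, 0.006, 0],
    [0, 0, 0, 0, 0, 0.003, 0],
    [0, 0, 0, 0, 0, 0, 0],
  ],
)

```text
time: 9.18
tool_pos: [0.6183, -0.2891, 0.0512]
tcp_rot: [2.22, 2.223, 0.0]
wrist_force: [-0.2, 1.5, -0.8]
width: 0.663
grip_force: 32.6
```

Emit:
drive_tool(
  rows=[
    [0, 0, 0, 0, 0, 0.0015, 0],
    [0, 0, 0, 0, 0, 0.0015, 0],
    [0, 0, 0, 0, 0, 0.001, 0],
    [0, 0, 0, 0, 0, 0.001, 0],
    [0, 0, 0, 0, 0, 0, 0],
  ],
)

```text
time: 9.6
tool_pos: [0.6182, -0.2892, 0.0466]
tcp_rot: [2.22, 2.223, 0.0]
wrist_force: [-0.0, -0.6, -1.1]
width: 0.667
grip_force: 32.6
```

Emit:
drive_tool(
  rows=[
    [0, 0, 0, 0, 0, 0.0007, 0],
    [0, 0, 0, 0, 0, 0.0007, 0],
    [0, 0, 0, 0, 0, 0, 0],
  ],
)

```text
time: 9.85
tool_pos: [0.6182, -0.2892, 0.0451]
tcp_rot: [2.22, 2.223, 0.0]
wrist_force: [0.5, -0.8, -1.2]
width: 0.668
grip_force: 32.6
```

Emit:
drive_tool(
  rows=[
    [0, 0, 0, 0, 0, 0.0006, 0],
    [0, 0, 0, 0, 0, 0, 0],
  ],
)

```text
time: 10.02
tool_pos: [0.6183, -0.2892, 0.0451]
tcp_rot: [2.22, 2.223, 0.0]
wrist_force: [-1.0, 0.5, 3.6]
width: 0.671
grip_force: 32.7
```

Emit:
drive_tool(
  rows=[
    [0, 0, 0, 0, 0, 0, 0.75],
    [0, 0, 0, 0, 0, 0, 0.8],
    [0, 0, 0, 0, 0, 0, 0.9],
    [0, 0, 0, 0, 0, 0, 1],
    [0, 0, 0, 0, 0, 0, 1],
    [0, 0, 0, 0, 0, -0.01, 1],
    [0, 0, 0, 0, 0, -0.03, 1],
    [0, 0, 0, 0, 0, -0.04, 1],
  ],
)

```text
time: 10.68
tool_pos: [0.6149, -0.2875, 0.1208]
tcp_rot: [-2.214, -2.217, 0.004]
wrist_force: [0.2, 1.0, 0.3]
width: 0.999
grip_force: 0.0
```

Emit:
drive_tool(
  rows=[
    [0, 0, 0, 0, 0, -0.04, 1],
    [0, 0, 0, 0.035, -0.021, -0.005, 1],
    [0, 0, 0, 0.035, -0.021, 0, 1],
    [0, 0, 0, 0.035, -0.021, 0, 1],
    [0, 0, 0, 0.035, -0.021, 0, 1],
    [0, 0, 0, 0.035, -0.021, 0, 1],
    [0, 0, 0, 0.035, -0.021, 0, 1],
    [0, 0, 0, 0.035, -0.021, 0, 1],
  ],
)

```text
time: 11.35
tool_pos: [0.4697, -0.043, 0.1701]
tcp_rot: [2.22, 2.222, 0.001]
wrist_force: [1.0, 0.3, 1.2]
width: 0.994
grip_force: 0.0
```

Emit:
drive_tool(
  rows=[
    [0, 0, 0, 0, -0.01, 0, 1],
    [0, 0, 0, 0, 0, 0, 1],
    [0, 0, 0, 0, 0, 0, 1],
  ],
)

```text
time: 11.6
tool_pos: [0.4613, -0.0446, 0.1703]
tcp_rot: [2.217, 2.222, 0.002]
wrist_force: [1.0, -0.2, 0.4]
width: 1.001
grip_force: 0.0
```

Run:
```python
from h import *
st=status.read_state(); p=read_camera("wrist"); print(st["time"],st["tool_pos"],st["width"],st["wrist_force"],R.from_rotvec(st["tcp_rot"]).as_matrix().round(3).tolist())
t=read_camera("top"); save(t,"t2.png",crop=(120,120,480,300),s=2)
for n,xy in dict(bowl=(.4475,-.0055),stamp_box=(.615,-.008)).items():
    m=pick(p,st,n,xy)
    if m is not None: print(n,fit(n,[(p,st,m)],[*xy,0],n=="bowl"))
```

```text
11.6 [ 0.46131243 -0.04456145  0.17026252] 1.000589251934143 [ 0.96500947 -0.18859008  0.44482788] [[-0.002, 1.0, 0.002], [1.0, 0.002, -0.001], [-0.001, 0.002, -1.0]]
bowl (array([ 0.44815304, -0.00466819, -0.00149016]), array([0.01]))
stamp_box (array([ 0.6162298 , -0.00748559,  0.13468423]), array([0.02]))
```

View pics/t2.png

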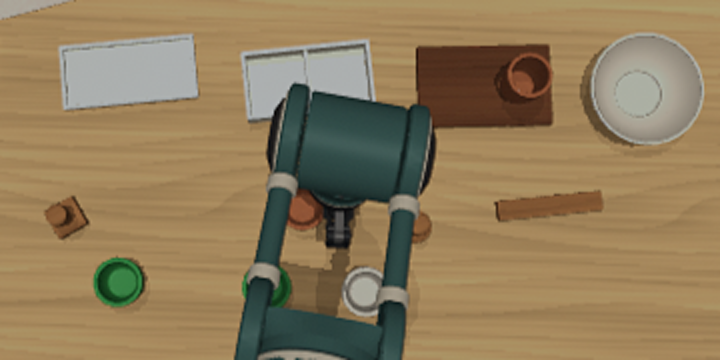

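The tumbler stands upright on the board at (528,75). Next is the bowl at (0.448, -0.005).

Emit:
drive_tool(
  rows=[
    [0, 0, 0, 0.0395, -0.013, 0, 1],
    [0, 0, 0, 0, 0, 0.02, 1],
    [0, 0, 0, 0, 0, 0.035, 1],
    [0, 0, 0, 0, 0, 0.035, 1],
    [0, 0, 0, 0, 0, 0.035, 1],
    [0, 0, 0, 0, 0, 0.025, 1],
    [0, 0, 0, 0, 0, 0.014, 1],
    [0, 0, 0, 0, 0, 0, 1],
  ],
)

```text
time: 12.47
tool_pos: [0.4447, -0.0054, 0.0015]
tcp_rot: [-2.217, -2.217, 0.008]
wrist_force: [-0.6, -0.0, 0.6]
width: 0.997
grip_force: 0.0
```

Emit:
drive_tool(
  rows=[
    [0, 0, 0, 0, 0, 0.003, 1],
    [0, 0, 0, 0, 0, 0, 0],
    [0, 0, 0, 0, 0, 0, 0],
    [0, 0, 0, 0, 0, 0, 0],
    [0, 0, 0, 0, 0, 0, 0],
    [0, 0, 0, 0, 0, 0, 0],
    [0, 0, 0, 0, 0, 0, 0],
    [0, 0, 0, 0, 0, 0, 0],
  ],
)

```text
time: 13.13
tool_pos: [0.4495, -0.0051, 0.0038]
tcp_rot: [2.218, 2.221, 0.003]
wrist_force: [0.0, -1.4, 6.4]
width: 0.722
grip_force: 33.2
```

Emit:
drive_tool(
  rows=[
    [0, 0, 0, 0, 0, -0.004, 0],
    [0, 0, 0, 0, 0, -0.01, 0],
    [0, 0, 0, 0, 0, -0.02, 0],
    [0, 0, 0, 0, 0, -0.025, 0],
    [0, 0, 0, 0, 0, -0.025, 0],
    [0, 0, 0, 0, 0, -0.02, 0],
    [0, 0, 0, -0.008, 0.0067, -0.012, 0],
    [0, 0, 0, -0.016, 0.0135, -0.004, 0],
  ],
)

```text
time: 13.8
tool_pos: [0.4681, -0.0279, 0.1252]
tcp_rot: [2.217, 2.224, 0.004]
wrist_force: [-0.1, -0.1, -1.7]
width: 0.726
grip_force: 33.1
```

Emit:
drive_tool(
  rows=[
    [0, 0, 0, -0.024, 0.02, 0, 0],
    [0, 0, 0, -0.024, 0.02, 0, 0],
    [0, 0, 0, -0.024, 0.02, 0, 0],
    [0, 0, 0, -0.024, 0.02, 0, 0],
    [0, 0, 0, -0.024, 0.02, 0, 0],
    [0, 0, 0, -0.024, 0.02, 0, 0],
    [0, 0, 0, -0.02, 0.017, 0, 0],
    [0, 0, 0, -0.01, 0.0085, 0, 0],
  ],
)

```text
time: 14.47
tool_pos: [0.6152, -0.2051, 0.1228]
tcp_rot: [2.22, 2.221, 0.0]
wrist_force: [0.4, -0.5, -0.2]
width: 0.718
grip_force: 33.1
```

Emit:
drive_tool(
  rows=[
    [0, 0, 0, 0, 0, 0.012, 0],
    [0, 0, 0, 0, 0, 0.02, 0],
    [0, 0, 0, 0, 0, 0.02, 0],
    [0, 0, 0, 0, 0, 0.02, 0],
    [0, 0, 0, 0, 0, 0.013, 0],
    [0, 0, 0, 0, 0, 0.007, 0],
    [0, 0, 0, 0, 0, 0, 0],
    [0, 0, 0, 0, 0, 0, 0],
  ],
)

```text
time: 15.13
tool_pos: [0.6134, -0.2021, 0.0303]
tcp_rot: [-2.219, -2.223, 0.0]
wrist_force: [0.3, -1.2, -1.6]
width: 0.719
grip_force: 33.1
```

Run:
```python
from h import *
st=status.read_state(); p=read_camera("wrist"); print(st["time"],st["tool_pos"],st["width"],st["wrist_force"],R.from_rotvec(st["tcp_rot"]).as_matrix().round(3).tolist())
save(p,"w3.png")
```

```text
15.1333 [ 0.61337983 -0.20213049  0.03027635] 0.718870238604526 [ 0.26429609 -1.22278399 -1.56245832] [[-0.002, 1.0, -0.001], [1.0, 0.002, 0.0], [0.0, -0.001, -1.0]]
```

View pics/w3.png

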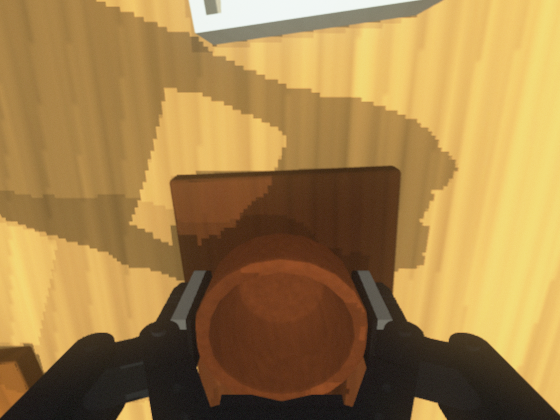

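The bowl is held level at (281,310) over the board, whose near edge is at row 175. I'll lower it.

Emit:
drive_tool(
  rows=[
    [0, 0, 0, 0, 0.003, 0.005, 0],
    [0, 0, 0, 0, 0, 0.004, 0],
    [0, 0, 0, 0, 0, 0.002, 0],
    [0, 0, 0, 0, 0, 0.001, 0],
    [0, 0, 0, 0, 0, 0, 0],
  ],
)

```text
time: 15.6
tool_pos: [0.6164, -0.2025, 0.018]
tcp_rot: [-2.22, -2.222, 0.0]
wrist_force: [-0.6, 0.2, -1.5]
width: 0.717
grip_force: 33.1
```

Emit:
drive_tool(
  rows=[
    [0, 0, 0, 0, 0, 0.0007, 0],
    [0, 0, 0, 0, 0, 0.0007, 0],
    [0, 0, 0, 0, 0, 0, 0],
  ],
)

```text
time: 15.85
tool_pos: [0.6166, -0.2026, 0.0168]
tcp_rot: [-2.22, -2.223, 0.0]
wrist_force: [0.5, 0.4, -1.5]
width: 0.718
grip_force: 33.1
```

Emit:
drive_tool(
  rows=[
    [0, 0, 0, 0, 0, 0.0006, 0],
    [0, 0, 0, 0, 0, 0, 0],
  ],
)

```text
time: 16.02
tool_pos: [0.6166, -0.2026, 0.0162]
tcp_rot: [-2.22, -2.223, 0.0]
wrist_force: [0.4, -0.4, -1.0]
width: 0.718
grip_force: 33.1
```

Emit:
drive_tool(
  rows=[
    [0, 0, 0, 0, 0, 0.0005, 0],
    [0, 0, 0, 0, 0, 0, 0],
  ],
)

```text
time: 16.18
tool_pos: [0.6167, -0.2027, 0.0159]
tcp_rot: [2.22, 2.223, 0.0]
wrist_force: [-0.4, -0.5, -1.2]
width: 0.721
grip_force: 33.2
```

Emit:
drive_tool(
  rows=[
    [0, 0, 0, 0, 0, 0.0005, 0],
    [0, 0, 0, 0, 0, 0, 0],
  ],
)

```text
time: 16.35
tool_pos: [0.6168, -0.2027, 0.0159]
tcp_rot: [2.22, 2.223, 0.0]
wrist_force: [-1.3, 0.8, 4.4]
width: 0.724
grip_force: 33.4
```

Emit:
drive_tool(
  rows=[
    [0, 0, 0, 0, 0, 0, 0.78],
    [0, 0, 0, 0, 0, 0, 0.85],
    [0, 0, 0, 0, 0, 0, 0.95],
    [0, 0, 0, 0, 0, 0, 1],
    [0, 0, 0, 0, 0, 0, 1],
    [0, 0, 0, 0, 0, -0.01, 1],
    [0, 0, 0, 0, 0, -0.03, 1],
    [0, 0, 0, 0, 0, -0.04, 1],
  ],
)

```text
time: 17.02
tool_pos: [0.6133, -0.2013, 0.0922]
tcp_rot: [-2.214, -2.217, 0.006]
wrist_force: [-0.4, -0.2, -0.7]
width: 1.004
grip_force: 0.0
```

Emit:
drive_tool(
  rows=[
    [0, 0, 0, 0, 0, -0.04, 1],
    [0, 0, 0, 0, 0, -0.035, 1],
    [0, 0, 0, 0, -0.037, 0, 1],
    [0, 0, 0, 0, -0.037, 0, 1],
    [0, 0, 0, 0, -0.037, 0, 1],
    [0, 0, 0, 0, -0.037, 0, 1],
    [0, 0, 0, 0.008, -0.037, 0, 1],
    [0, 0, 0, 0, 0, 0, 1],
  ],
)

```text
time: 17.68
tool_pos: [0.4238, -0.1923, 0.1684]
tcp_rot: [-2.216, -2.216, 0.005]
wrist_force: [-0.1, 0.0, -0.6]
width: 1.001
grip_force: 0.0
```

Emit:
drive_tool(
  rows=[
    [0, 0, 0, 0, 0, 0, 1],
    [0, 0, 0, 0, 0, 0, 1],
  ],
)

```text
time: 17.85
tool_pos: [0.4324, -0.1952, 0.1715]
tcp_rot: [2.218, 2.221, 0.002]
wrist_force: [0.7, -0.7, -0.3]
width: 1.003
grip_force: 0.0
```

Run:
```python
from h import *
st=status.read_state(); p=read_camera("wrist"); print(st["time"],st["tool_pos"],st["width"],st["wrist_force"],R.from_rotvec(st["tcp_rot"]).as_matrix().round(3).tolist())
s=read_camera("scene"); a=s["color"][190:350,160:340]; b=p["color"]; 
im=np.zeros((420,1030,3),np.uint8); im[:,:560]=b; im[:,560:]=cv2.resize(a,(470,420)); cv2.imwrite("pics/w4.png",cv2.resize(im[:,:,::-1],None,fx=.77,fy=.77))
for n,xy in dict(round_stamp=(.4245,-.155)).items():
    m=pick(p,st,n,xy)
    if m is not None: print(n,fit(n,[(p,st,m)],[*xy,0],1))
```

```text
17.85 [ 0.43238918 -0.19523229  0.17148619] 1.0027598895368313 [ 0.7200938  -0.68354649 -0.29446196] [[-0.001, 1.0, 0.003], [1.0, 0.001, -0.001], [-0.001, 0.003, -1.0]]
round_stamp (array([ 0.42653201, -0.15374078,  0.03876837]), array([0.04]))
```

View pics/w4.png

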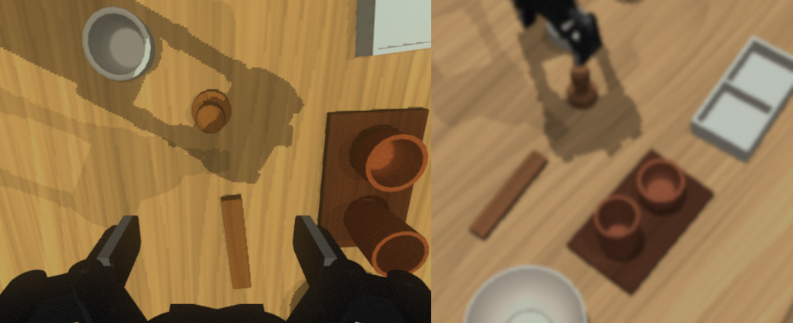

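Both pots stand on the board, at (395,160) and (400,250) in the left half. The round stamp is at (210,110).

Emit:
drive_tool(
  rows=[
    [0, 0, 0, 0.0415, -0.003, 0, 1],
    [0, 0, 0, 0, -0.003, 0.015, 0.7],
    [0, 0, 0, 0, 0, 0.03, 0.7],
    [0, 0, 0, 0, 0, 0.035, 0.7],
    [0, 0, 0, 0, 0, 0.03, 0.7],
    [0, 0, 0, 0, 0, 0.018, 0.7],
    [0, 0, 0, 0, 0, 0.008, 0.7],
    [0, 0, 0, 0, 0, 0, 0.7],
  ],
)

```text
time: 18.67
tool_pos: [0.4247, -0.1527, 0.0322]
tcp_rot: [-2.216, -2.22, 0.003]
wrist_force: [0.2, -0.2, -0.0]
width: 0.701
grip_force: 0.0
```

Emit:
drive_tool(
  rows=[
    [0, 0, 0, 0, 0, 0, 0],
    [0, 0, 0, 0, 0, 0, 0],
    [0, 0, 0, 0, 0, 0, 0],
    [0, 0, 0, 0, 0, 0, 0],
    [0, 0, 0, 0, 0, 0, 0],
    [0, 0, 0, 0, 0, 0, 0],
    [0, 0, 0, 0, 0, 0, 0],
    [0, 0, 0, 0, 0, 0, 0],
  ],
)

```text
time: 19.33
tool_pos: [0.4273, -0.1541, 0.0359]
tcp_rot: [2.218, 2.22, 0.002]
wrist_force: [1.0, 0.2, 6.8]
width: 0.314
grip_force: 30.4
```

Emit:
drive_tool(
  rows=[
    [0, 0, 0, 0, 0, -0.005, 0],
    [0, 0, 0, 0, 0, -0.012, 0],
    [0, 0, 0, 0, 0, -0.022, 0],
    [0, 0, 0, 0, 0, -0.025, 0],
    [0, 0, 0, 0, 0, -0.02, 0],
    [0, 0, 0, 0.006, 0.011, -0.012, 0],
    [0, 0, 0, 0.0115, 0.021, -0.004, 0],
    [0, 0, 0, 0.0145, 0.0265, 0, 0],
  ],
)

```text
time: 20.0
tool_pos: [0.4842, -0.1217, 0.1361]
tcp_rot: [2.221, 2.219, 0.001]
wrist_force: [0.4, -0.5, -2.0]
width: 0.315
grip_force: 30.0
```

Emit:
drive_tool(
  rows=[
    [0, 0, 0, 0.0145, 0.0265, 0, 0],
    [0, 0, 0, 0.0145, 0.0265, 0, 0],
    [0, 0, 0, 0.0145, 0.0265, 0, 0],
    [0, 0, 0, 0.0145, 0.0265, 0, 0],
    [0, 0, 0, 0.0105, 0.019, 0, 0],
    [0, 0, 0, 0.005, 0.01, 0, 0],
    [0, 0, 0, 0, 0, 0, 0],
    [0, 0, 0, 0, 0, 0, 0],
  ],
)

```text
time: 20.67
tool_pos: [0.618, -0.0476, 0.1337]
tcp_rot: [-2.218, -2.223, 0.003]
wrist_force: [-1.0, 0.0, -0.3]
width: 0.316
grip_force: 30.0
```

Run:
```python
from h import *
st=status.read_state(); p=read_camera("wrist"); print(st["time"],st["tool_pos"],st["width"],st["wrist_force"],R.from_rotvec(st["tcp_rot"]).as_matrix().round(3).tolist())
save(p,"w5.png")
```

```text
20.6667 [ 0.6179924  -0.0476408   0.13368762] 0.3155848369235408 [-0.96923539  0.04077446 -0.28073932] [[-0.002, 1.0, -0.002], [1.0, 0.002, -0.0], [-0.0, -0.002, -1.0]]
```

View pics/w5.png

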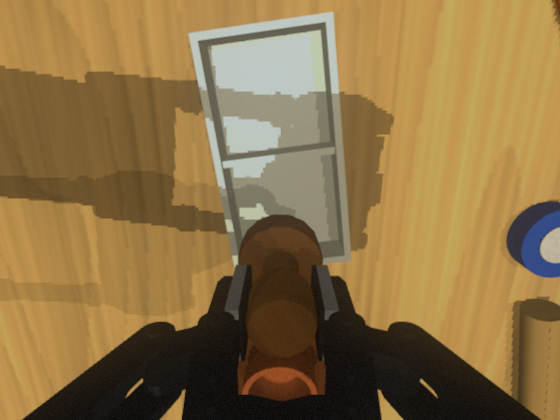

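The stamp is held upright at (280,290), in line with the box's near bay (rows 160-260). I'll lower it in.

Emit:
drive_tool(
  rows=[
    [0, 0, 0, 0, 0.003, 0.01, 0],
    [0, 0, 0, 0, 0, 0.02, 0],
    [0, 0, 0, 0, 0, 0.022, 0],
    [0, 0, 0, 0, 0, 0.018, 0],
    [0, 0, 0, 0, 0, 0.01, 0],
    [0, 0, 0, 0, 0, 0.006, 0],
    [0, 0, 0, 0, 0, 0.003, 0],
    [0, 0, 0, 0, 0, 0, 0],
  ],
)

```text
time: 21.38
tool_pos: [0.6216, -0.0479, 0.045]
tcp_rot: [-2.22, -2.222, 0.001]
wrist_force: [-0.5, -0.3, -0.7]
width: 0.317
grip_force: 30.0
```

Emit:
drive_tool(
  rows=[
    [0, 0, 0, 0, 0, 0.001, 0],
    [0, 0, 0, 0, 0, 0.001, 0],
    [0, 0, 0, 0, 0, 0.001, 0],
    [0, 0, 0, 0, 0, 0, 0],
  ],
)

```text
time: 21.72
tool_pos: [0.6224, -0.0476, 0.0429]
tcp_rot: [2.219, 2.222, 0.001]
wrist_force: [-0.4, -0.8, -0.4]
width: 0.317
grip_force: 30.0
```

Emit:
drive_tool(
  rows=[
    [0, 0, 0, 0, 0, 0.0005, 0],
    [0, 0, 0, 0, 0, 0, 0],
  ],
)

```text
time: 21.88
tool_pos: [0.6221, -0.0476, 0.042]
tcp_rot: [2.22, 2.223, 0.0]
wrist_force: [-1.1, -0.3, -0.2]
width: 0.315
grip_force: 30.0
```

Emit:
drive_tool(
  rows=[
    [0, 0, 0, 0, 0, 0.0007, 0],
    [0, 0, 0, 0, 0, 0, 0],
  ],
)

```text
time: 22.05
tool_pos: [0.622, -0.0476, 0.0411]
tcp_rot: [2.22, 2.223, 0.0]
wrist_force: [-0.0, -0.4, 0.0]
width: 0.318
grip_force: 30.0
```

Emit:
drive_tool(
  rows=[
    [0, 0, 0, 0, 0, 0.0006, 0],
    [0, 0, 0, 0, 0, 0, 0],
  ],
)

```text
time: 22.22
tool_pos: [0.6221, -0.0476, 0.0411]
tcp_rot: [2.22, 2.223, 0.0]
wrist_force: [-1.2, 0.3, 3.2]
width: 0.32
grip_force: 30.3
```

Emit:
drive_tool(
  rows=[
    [0, 0, 0, 0, 0, 0, 0.4],
    [0, 0, 0, 0, 0, 0, 0.5],
    [0, 0, 0, 0, 0, 0, 0.7],
    [0, 0, 0, 0, 0, 0, 0.7],
    [0, 0, 0, 0, 0, -0.01, 0.7],
    [0, 0, 0, 0, 0, -0.03, 0.7],
    [0, 0, 0, 0, 0, -0.04, 0.7],
    [0, 0, 0, 0, 0, -0.04, 0.7],
  ],
)

```text
time: 22.88
tool_pos: [0.6206, -0.0474, 0.1609]
tcp_rot: [-2.218, -2.221, 0.003]
wrist_force: [1.6, -0.2, 0.3]
width: 0.702
grip_force: 0.0
```

Emit:
drive_tool(
  rows=[
    [0, 0, 0, 0.031, -0.0197, -0.01, 0.7],
    [0, 0, 0, 0.031, -0.0197, 0, 0.7],
    [0, 0, 0, 0.031, -0.0197, 0, 0.7],
    [0, 0, 0, 0.031, -0.0197, 0, 0.7],
    [0, 0, 0, 0.031, -0.0197, 0, 0.7],
    [0, 0, 0, 0.031, -0.0197, 0, 0.7],
    [0, 0, 0, 0.031, -0.0197, 0, 0.7],
    [0, 0, 0, 0.031, -0.0197, 0, 0.7],
  ],
)

```text
time: 23.55
tool_pos: [0.463, 0.2015, 0.1714]
tcp_rot: [2.22, 2.222, 0.002]
wrist_force: [-0.7, -1.0, -0.4]
width: 0.701
grip_force: 0.0
```

Emit:
drive_tool(
  rows=[
    [0, 0, 0, 0.031, -0.0197, 0, 0.7],
    [0, 0, 0, 0.031, -0.0197, 0, 0.7],
    [0, 0, 0, 0, 0, 0, 0.7],
    [0, 0, 0, 0, 0, 0, 0.7],
    [0, 0, 0, 0, 0, 0, 0.7],
  ],
)

```text
time: 23.97
tool_pos: [0.4247, 0.2622, 0.1711]
tcp_rot: [2.218, 2.224, 0.001]
wrist_force: [0.3, -0.9, 1.2]
width: 0.701
grip_force: 0.0
```

Run:
```python
from h import *
st=status.read_state(); p=read_camera("wrist"); print(st["time"],st["tool_pos"],st["width"],st["wrist_force"],R.from_rotvec(st["tcp_rot"]).as_matrix().round(3).tolist())
s=read_camera("scene"); a=s["color"][190:350,160:360]; b=p["color"]
cv2.imwrite("pics/w6.png",cv2.resize(np.hstack([b,cv2.resize(a,(525,420))])[:,:,::-1],None,fx=.73,fy=.73))
for n,xy in dict(square_stamp=(.423,.304),strip_tray=(.622,.23)).items():
    m=pick(p,st,n,xy)
    if m is not None: print(n,fit(n,[(p,st,m)],[*xy,0.1]))
```

```text
23.9667 [0.42473139 0.26220122 0.17107106] 0.7008075555027451 [ 0.26675908 -0.85932118  1.16630144] [[-0.003, 1.0, 0.001], [1.0, 0.003, -0.0], [-0.0, 0.001, -1.0]]
square_stamp (array([0.42591329, 0.30577166, 0.57019953]), array([0.04]))
strip_tray (array([0.624396  , 0.23363808, 0.12435301]), array([0.02]))
```

View pics/w6.png

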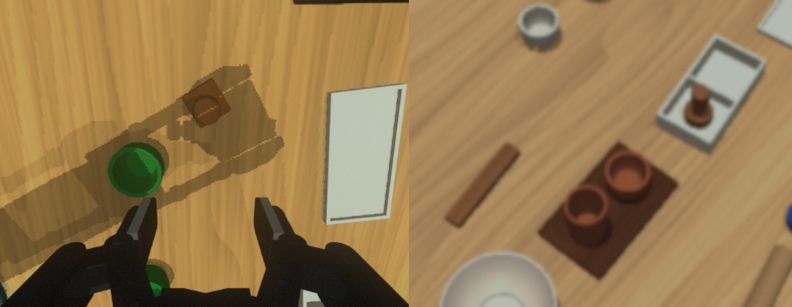

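The round stamp stands in the box at (698,105), and the square stamp is at (205,105) in the wrist view.

Emit:
drive_tool(
  rows=[
    [0, 0, 0, 0.03, 0.001, 0, 0.7],
    [0, 0, 0, 0.0135, 0, 0.015, 0.7],
    [0, 0, 0, 0, 0, 0.03, 0.7],
    [0, 0, 0, 0, 0, 0.035, 0.7],
    [0, 0, 0, 0, 0, 0.03, 0.7],
    [0, 0, 0, 0, 0, 0.018, 0.7],
    [0, 0, 0, 0, 0, 0.007, 0.7],
    [0, 0, 0, 0, 0, 0, 0.7],
  ],
)

```text
time: 24.83
tool_pos: [0.4244, 0.3038, 0.0333]
tcp_rot: [-2.221, -2.221, 0.007]
wrist_force: [0.6, -0.0, 0.0]
width: 0.701
grip_force: 0.0
```

Emit:
drive_tool(
  rows=[
    [0, 0, 0, 0, 0, 0, 0],
    [0, 0, 0, 0, 0, 0, 0],
    [0, 0, 0, 0, 0, 0, 0],
    [0, 0, 0, 0, 0, 0, 0],
    [0, 0, 0, 0, 0, 0, 0],
    [0, 0, 0, 0, 0, 0, 0],
    [0, 0, 0, 0, 0, 0, 0],
    [0, 0, 0, 0, 0, 0, 0],
  ],
)

```text
time: 25.5
tool_pos: [0.4272, 0.3064, 0.0374]
tcp_rot: [2.219, 2.222, 0.005]
wrist_force: [1.4, -1.8, 6.9]
width: 0.316
grip_force: 29.9
```

Emit:
drive_tool(
  rows=[
    [0, 0, 0, 0, 0, -0.005, 0],
    [0, 0, 0, 0, 0, -0.012, 0],
    [0, 0, 0, 0, 0, -0.022, 0],
    [0, 0, 0, 0, 0, -0.025, 0],
    [0, 0, 0, 0, 0, -0.02, 0],
    [0, 0, 0, -0.01, 0.0067, -0.012, 0],
    [0, 0, 0, -0.02, 0.0133, -0.002, 0],
    [0, 0, 0, -0.025, 0.0167, 0, 0],
  ],
)

```text
time: 26.17
tool_pos: [0.4631, 0.2511, 0.1356]
tcp_rot: [2.216, 2.226, 0.005]
wrist_force: [0.1, 1.2, -1.7]
width: 0.316
grip_force: 29.7
```

Emit:
drive_tool(
  rows=[
    [0, 0, 0, -0.025, 0.0167, 0, 0],
    [0, 0, 0, -0.025, 0.0167, 0, 0],
    [0, 0, 0, -0.025, 0.0167, 0, 0],
    [0, 0, 0, -0.025, 0.0167, 0, 0],
    [0, 0, 0, -0.025, 0.0167, 0, 0],
    [0, 0, 0, -0.025, 0.0167, 0, 0],
    [0, 0, 0, -0.025, 0.0167, 0, 0],
    [0, 0, 0, -0.025, 0.0167, 0, 0],
  ],
)

```text
time: 26.83
tool_pos: [0.5963, 0.0486, 0.1334]
tcp_rot: [-2.22, -2.222, 0.001]
wrist_force: [0.2, 1.0, -0.3]
width: 0.313
grip_force: 29.7
```

Emit:
drive_tool(
  rows=[
    [0, 0, 0, -0.0135, 0.009, 0, 0],
    [0, 0, 0, -0.005, 0.0035, 0, 0],
    [0, 0, 0, 0, 0, 0, 0],
    [0, 0, 0, 0, 0, 0, 0],
    [0, 0, 0, 0, 0, 0, 0],
  ],
)

```text
time: 27.25
tool_pos: [0.6076, 0.0335, 0.1332]
tcp_rot: [-2.218, -2.223, 0.001]
wrist_force: [-0.1, -0.1, -1.3]
width: 0.319
grip_force: 29.7
```

Run:
```python
from h import *
st=status.read_state(); p=read_camera("wrist"); print(st["time"],st["tool_pos"],st["width"],st["wrist_force"],R.from_rotvec(st["tcp_rot"]).as_matrix().round(3).tolist())
save(p,"w7.png")
```

```text
27.25 [0.60761366 0.03348812 0.13320233] 0.31857284674459063 [-0.10038683 -0.07931588 -1.34674127] [[-0.002, 1.0, -0.001], [1.0, 0.002, 0.001], [0.001, -0.001, -1.0]]
```

View pics/w7.png

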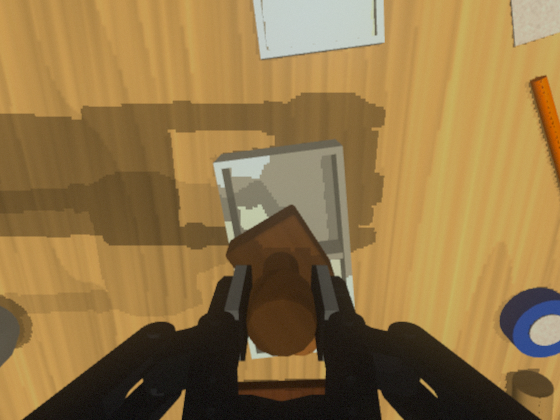

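The square stamp is held upright at (283,300) and the far bay spans rows 150-250. The calibrated target agrees, so I'll lower it.

Emit:
drive_tool(
  rows=[
    [0, 0, 0, 0, 0.003, 0.01, 0],
    [0, 0, 0, 0, 0, 0.02, 0],
    [0, 0, 0, 0, 0, 0.022, 0],
    [0, 0, 0, 0, 0, 0.018, 0],
    [0, 0, 0, 0, 0, 0.01, 0],
    [0, 0, 0, 0, 0, 0.005, 0],
    [0, 0, 0, 0, 0, 0.002, 0],
    [0, 0, 0, 0, 0, 0, 0],
  ],
)

```text
time: 27.97
tool_pos: [0.6118, 0.0327, 0.0464]
tcp_rot: [-2.219, -2.223, -0.0]
wrist_force: [-0.1, -0.4, -1.1]
width: 0.322
grip_force: 29.7
```

Emit:
drive_tool(
  rows=[
    [0, 0, 0, 0, 0, 0.001, 0],
    [0, 0, 0, 0, 0, 0.001, 0],
    [0, 0, 0, 0, 0, 0.001, 0],
    [0, 0, 0, 0, 0, 0, 0],
  ],
)

```text
time: 28.3
tool_pos: [0.6121, 0.0323, 0.0441]
tcp_rot: [2.22, 2.222, 0.001]
wrist_force: [0.9, 0.9, -1.4]
width: 0.32
grip_force: 29.7
```

Emit:
drive_tool(
  rows=[
    [0, 0, 0, 0, 0, 0.0006, 0],
    [0, 0, 0, 0, 0, 0, 0],
  ],
)

```text
time: 28.47
tool_pos: [0.6117, 0.0323, 0.0431]
tcp_rot: [2.22, 2.223, 0.0]
wrist_force: [0.3, 1.0, -0.5]
width: 0.316
grip_force: 29.7
```

Emit:
drive_tool(
  rows=[
    [0, 0, 0, 0, 0, 0.0006, 0],
    [0, 0, 0, 0, 0, 0, 0],
  ],
)

```text
time: 28.63
tool_pos: [0.6118, 0.0323, 0.0426]
tcp_rot: [2.22, 2.223, 0.0]
wrist_force: [-0.1, -0.2, 1.0]
width: 0.32
grip_force: 29.8
```

Emit:
drive_tool(
  rows=[
    [0, 0, 0, 0, 0, 0.0005, 0],
    [0, 0, 0, 0, 0, 0, 0.4],
    [0, 0, 0, 0, 0, 0, 0.5],
    [0, 0, 0, 0, 0, 0, 0.7],
    [0, 0, 0, 0, 0, 0, 0.7],
    [0, 0, 0, 0, 0, -0.01, 0.7],
    [0, 0, 0, 0, 0, -0.03, 0.7],
    [0, 0, 0, 0, 0, -0.04, 0.7],
  ],
)

```text
time: 29.3
tool_pos: [0.6081, 0.0323, 0.1189]
tcp_rot: [-2.216, -2.219, 0.01]
wrist_force: [1.0, -0.2, 0.9]
width: 0.702
grip_force: 0.0
```

Emit:
drive_tool(
  rows=[
    [0, 0, 0, 0, 0, -0.04, 0.7],
    [0, 0, 0, -0.0333, -0.0138, 0, 0.7],
    [0, 0, 0, -0.0333, -0.0138, 0, 0.7],
    [0, 0, 0, -0.0333, -0.0138, 0, 0.7],
    [0, 0, 0, -0.0333, -0.0138, 0, 0.7],
    [0, 0, 0, -0.0333, -0.0138, 0, 0.7],
    [0, 0, 0, -0.0333, -0.0138, 0, 0.7],
    [0, 0, 0, -0.0333, -0.0138, 0, 0.7],
  ],
)

```text
time: 29.97
tool_pos: [0.5146, -0.2023, 0.1628]
tcp_rot: [2.219, 2.222, 0.001]
wrist_force: [0.5, 0.1, -0.0]
width: 0.701
grip_force: 0.0
```

Emit:
drive_tool(
  rows=[
    [0, 0, 0, -0.0333, -0.0138, 0, 0.7],
    [0, 0, 0, -0.0333, -0.0138, 0, 0.7],
    [0, 0, 0, -0.0333, -0.0138, 0, 0.7],
    [0, 0, 0, -0.0333, -0.0138, 0, 0.7],
    [0, 0, -3.65, 0, 0, 0, 0.7],
    [0, 0, -3.65, 0, 0, 0, 0.7],
    [0, 0, 0, 0, 0, 0, 0.7],
    [0, 0, 0, 0, 0, 0, 0.7],
  ],
)

```text
time: 30.63
tool_pos: [0.4603, -0.3343, 0.1623]
tcp_rot: [2.076, 2.357, 0.0]
wrist_force: [0.4, -0.0, -1.0]
width: 0.703
grip_force: 0.0
```

Run:
```python
from h import *
st=status.read_state(); p=read_camera("wrist"); print(st["time"],st["tool_pos"],st["width"],st["wrist_force"],R.from_rotvec(st["tcp_rot"]).as_matrix().round(3).tolist())
s=read_camera("scene"); a=s["color"][190:350,160:360]; b=p["color"]
cv2.imwrite("pics/w8.png",cv2.resize(np.hstack([b,cv2.resize(a,(525,420))])[:,:,::-1],None,fx=.73,fy=.73))
```

```text
30.6333 [ 0.46029552 -0.33430996  0.16233106] 0.7026263247539639 [ 0.42044523 -0.01621009 -1.0111084 ] [[-0.126, 0.992, 0.0], [0.992, 0.126, -0.0], [-0.0, 0.0, -1.0]]
```

View pics/w8.png

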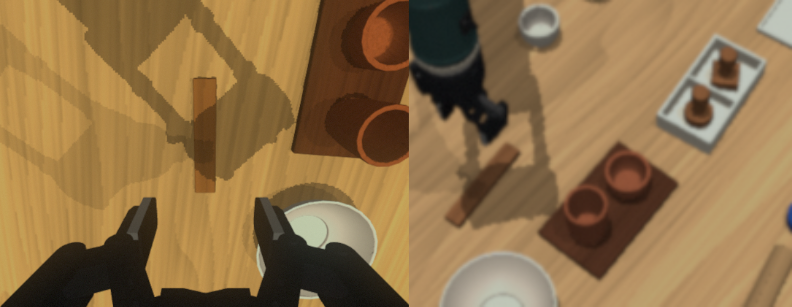

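Both stamps stand in their bays at (698,105) and (725,65). The strip is aligned and centred between the fingers at (205,135).

Emit:
drive_tool(
  rows=[
    [0, 0, 0, 0, 0, 0.02, 0.6],
    [0, 0, 0, 0, 0, 0.035, 0.6],
    [0, 0, 0, 0, 0, 0.035, 0.6],
    [0, 0, 0, 0, 0, 0.03, 0.6],
    [0, 0, 0, 0, 0, 0.02, 0.6],
    [0, 0, 0, 0, 0, 0.01, 0.6],
    [0, 0, 0, 0, 0, 0.006, 0.6],
    [0, 0, 0, 0, 0, 0, 0.6],
  ],
)

```text
time: 31.4
tool_pos: [0.4602, -0.3335, 0.0051]
tcp_rot: [-2.073, -2.359, 0.0]
wrist_force: [-0.1, 0.8, -0.5]
width: 0.597
grip_force: 0.0
```

Emit:
drive_tool(
  rows=[
    [0, 0, 0, 0, 0, 0.0025, 0.5],
    [0, 0, 0, 0, 0, 0, 0],
    [0, 0, 0, 0, 0, 0, 0],
    [0, 0, 0, 0, 0, 0, 0],
    [0, 0, 0, 0, 0, 0, 0],
    [0, 0, 0, 0, 0, 0, 0],
    [0, 0, 0, 0, 0, 0, 0],
    [0, 0, 0, 0, 0, 0, 0],
  ],
)

```text
time: 32.07
tool_pos: [0.4615, -0.3351, 0.0049]
tcp_rot: [2.072, 2.357, 0.0]
wrist_force: [-0.1, -0.6, 6.2]
width: 0.296
grip_force: 30.3
```

Emit:
drive_tool(
  rows=[
    [0, 0, 0, 0, 0, -0.005, 0],
    [0, 0, 0, 0, 0, -0.015, 0],
    [0, 0, 0, 0, 0, -0.03, 0],
    [0, 0, 0, 0, 0, -0.035, 0],
    [0, 0, 0, 0, 0, -0.035, 0],
    [0, 0, 0, 0, 0, -0.025, 0],
    [0, 0, 0, 0.013, 0.0055, -0.01, 0],
    [0, 0, 0, 0.0255, 0.011, -0.002, 0],
  ],
)

```text
time: 32.73
tool_pos: [0.4732, -0.2961, 0.1639]
tcp_rot: [2.073, 2.351, 0.0]
wrist_force: [0.4, -0.2, -0.4]
width: 0.295
grip_force: 29.6
```

Emit:
drive_tool(
  rows=[
    [0, 0, 0, 0.032, 0.0137, 0, 0],
    [0, 0, 0, 0.032, 0.0137, 0, 0],
    [0, 0, 0, 0.032, 0.0137, 0, 0],
    [0, 0, 0, 0.032, 0.0137, 0, 0],
    [0, 0, 0, 0.032, 0.0137, 0, 0],
    [0, 0, 0, 0.032, 0.0137, 0, 0],
    [0, 0, 0, 0.032, 0.0137, 0, 0],
    [0, 0, 0, 0.032, 0.0137, 0, 0],
  ],
)

```text
time: 33.4
tool_pos: [0.5463, -0.0232, 0.1589]
tcp_rot: [-2.072, -2.358, 0.002]
wrist_force: [0.9, -0.2, -0.6]
width: 0.291
grip_force: 29.6
```

Emit:
drive_tool(
  rows=[
    [0, 0, 0, 0.032, 0.0137, 0, 0],
    [0, 0, 0, 0.032, 0.0137, 0, 0],
    [0, 0, 0, 0.032, 0.0137, 0, 0],
    [0, 0, 0, 0.032, 0.0137, 0, 0],
    [0, 0, 0, 0.032, 0.0137, 0, 0],
    [0, 0, 0, 0.032, 0.0137, 0, 0],
    [0, 0, 0, 0.032, 0.0137, 0, 0],
    [0, 0, 0, 0.018, 0.008, 0, 0],
  ],
)

```text
time: 34.07
tool_pos: [0.6184, 0.2316, 0.1587]
tcp_rot: [-2.07, -2.36, 0.001]
wrist_force: [0.9, 0.5, -0.6]
width: 0.295
grip_force: 29.6
```

Emit:
drive_tool(
  rows=[
    [0, 0, 0, 0.006, 0.003, 0, 0],
    [0, 0, 0, 0, 0, 0, 0],
    [0, 0, 0, 0, 0, 0, 0],
  ],
)

```text
time: 34.32
tool_pos: [0.6205, 0.2335, 0.159]
tcp_rot: [-2.072, -2.36, 0.004]
wrist_force: [-0.1, -0.3, 0.2]
width: 0.295
grip_force: 29.6
```

Run:
```python
from h import *
st=status.read_state(); p=read_camera("wrist"); print(st["time"],st["tool_pos"],st["width"],st["wrist_force"],R.from_rotvec(st["tcp_rot"]).as_matrix().round(3).tolist())
save(p,"w9.png")
```

```text
34.3167 [0.62048831 0.23354603 0.15901556] 0.29450805142699776 [-0.11654489 -0.25645763  0.15245231] [[-0.129, 0.992, -0.002], [0.992, 0.129, -0.001], [-0.001, -0.003, -1.0]]
```

View pics/w9.png

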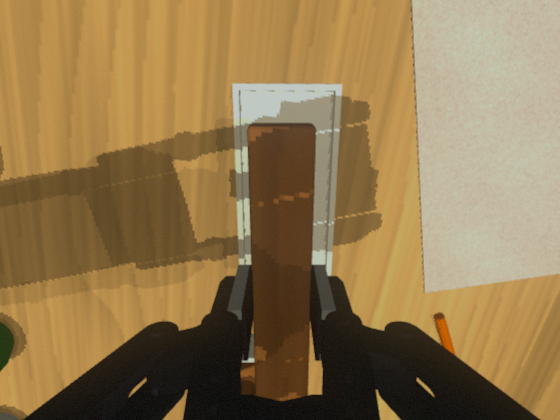

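The strip is held level at (282,260), parallel to the tray (columns 233-342). I'll lower it in.

Emit:
drive_tool(
  rows=[
    [0, 0, 0, 0, 0.003, 0.015, 0],
    [0, 0, 0, 0, 0, 0.03, 0],
    [0, 0, 0, 0, 0, 0.035, 0],
    [0, 0, 0, 0, 0, 0.03, 0],
    [0, 0, 0, 0, 0, 0.018, 0],
    [0, 0, 0, 0, 0, 0.01, 0],
    [0, 0, 0, 0, 0, 0.005, 0],
    [0, 0, 0, 0, 0, 0, 0],
  ],
)

```text
time: 35.03
tool_pos: [0.624, 0.2331, 0.0159]
tcp_rot: [-2.075, -2.358, 0.003]
wrist_force: [0.3, -0.2, -1.3]
width: 0.294
grip_force: 29.6
```

Emit:
drive_tool(
  rows=[
    [0, 0, 0, 0, 0, 0.002, 0],
    [0, 0, 0, 0, 0, 0.001, 0],
    [0, 0, 0, 0, 0, 0.001, 0],
    [0, 0, 0, 0, 0, 0, 0],
  ],
)

```text
time: 35.37
tool_pos: [0.6256, 0.2346, 0.0145]
tcp_rot: [2.073, 2.359, 0.003]
wrist_force: [-0.1, -0.3, -0.4]
width: 0.293
grip_force: 29.6
```

Emit:
drive_tool(
  rows=[
    [0, 0, 0, 0, 0, 0.001, 0],
    [0, 0, 0, 0, 0, 0, 0],
  ],
)

```text
time: 35.53
tool_pos: [0.625, 0.2344, 0.0127]
tcp_rot: [2.074, 2.36, 0.001]
wrist_force: [-0.9, -0.3, -1.0]
width: 0.291
grip_force: 29.6
```

Emit:
drive_tool(
  rows=[
    [0, 0, 0, 0, 0, 0.0007, 0],
    [0, 0, 0, 0, 0, 0, 0],
  ],
)

```text
time: 35.7
tool_pos: [0.6247, 0.2343, 0.0116]
tcp_rot: [-2.074, -2.36, 0.0]
wrist_force: [0.0, -0.7, -0.6]
width: 0.294
grip_force: 29.6
```

Emit:
drive_tool(
  rows=[
    [0, 0, 0, 0, 0, 0.0012, 0],
    [0, 0, 0, 0, 0, 0, 0],
  ],
)

```text
time: 35.87
tool_pos: [0.6246, 0.2342, 0.0101]
tcp_rot: [-2.074, -2.36, 0.001]
wrist_force: [0.2, 0.1, -0.7]
width: 0.293
grip_force: 29.6
```

Emit:
drive_tool(
  rows=[
    [0, 0, 0, 0, 0, 0.001, 0],
    [0, 0, 0, 0, 0, 0, 0],
  ],
)

```text
time: 36.03
tool_pos: [0.6246, 0.2342, 0.0091]
tcp_rot: [-2.074, -2.36, 0.0]
wrist_force: [1.4, 0.8, -1.1]
width: 0.297
grip_force: 29.7
```

Emit:
drive_tool(
  rows=[
    [0, 0, 0, 0, 0, 0.0006, 0],
    [0, 0, 0, 0, 0, 0, 0],
  ],
)

```text
time: 36.2
tool_pos: [0.6248, 0.2342, 0.009]
tcp_rot: [-2.074, -2.36, 0.0]
wrist_force: [-1.9, -0.8, 1.0]
width: 0.295
grip_force: 29.9
```

Contact with the tray floor. I'll release and withdraw up and back.

Emit:
drive_tool(
  rows=[
    [0, 0, 0, 0, 0, 0, 0.35],
    [0, 0, 0, 0, 0, 0, 0.4],
    [0, 0, 0, 0, 0, 0, 0.42],
    [0, 0, 0, 0, 0, 0, 0.42],
    [0, 0, 0, 0, 0, -0.008, 0.42],
    [0, 0, 0, 0, 0, -0.025, 0.42],
    [0, 0, 0, 0, 0, -0.04, 0.42],
    [0, 0, 0, 0, 0, -0.04, 0.42],
  ],
)

```text
time: 36.87
tool_pos: [0.6231, 0.2336, 0.1215]
tcp_rot: [-2.073, -2.358, 0.006]
wrist_force: [1.5, 0.1, 0.2]
width: 0.419
grip_force: 0.0
```

Emit:
drive_tool(
  rows=[
    [0, 0, 0, 0, -0.03, -0.025, 0.42],
    [0, 0, 0, 0, -0.037, -0.01, 0.42],
    [0, 0, 0, 0, -0.037, 0, 0.42],
    [0, 0, 0, 0, -0.037, 0, 0.42],
    [0, 0, 0, 0, -0.037, 0, 0.42],
    [0, 0, 0, 0, -0.02, 0, 0.42],
    [0, 0, 0, 0, 0, 0, 0.42],
    [0, 0, 0, 0, 0, 0, 0.42],
  ],
)

```text
time: 37.53
tool_pos: [0.4278, 0.2088, 0.1576]
tcp_rot: [2.072, 2.36, 0.003]
wrist_force: [0.3, 0.1, -0.3]
width: 0.42
grip_force: 0.0
```

Run:
```python
from h import *
st=status.read_state(); print(st["time"],st["tool_pos"],st["width"],st["joint_vel"].round(3))
s=read_camera("scene"); t=read_camera("top"); save(s,"end.png",crop=(150,110,430,400),s=2)
for p in (s,t):
  for n,xy in dict(strip=(.624,.234),dish=(.61,-.457),phone=(.592,.437)).items():
    m=pick(p,None,n,xy,.06)
    if m is None: print(n,"none"); continue
    ys,xs=np.nonzero(m); print(n,(xs.mean().round(1),ys.mean().round(1)), fit(n,[(p,None,m)],[*xy,.12]) if n=="strip" else "")
```

```text
37.5333 [0.42781032 0.20882756 0.15760477] 0.41959964104455166 [-0.013  0.038 -0.05  -0.004 -0.016 -0.001]
strip (np.float64(367.8), np.float64(190.3)) (array([0.6215077 , 0.2375292 , 0.12191797]), array([0.15]))
dish (np.float64(205.8), np.float64(350.9)) 
phone (np.float64(396.0), np.float64(147.8)) 
strip (np.float64(182.4), np.float64(155.1)) (array([0.62372267, 0.23612986, 0.12612161]), array([0.06]))
dish (np.float64(443.6), np.float64(164.4)) 
phone (np.float64(103.3), np.float64(165.7))
```

View pics/end.png

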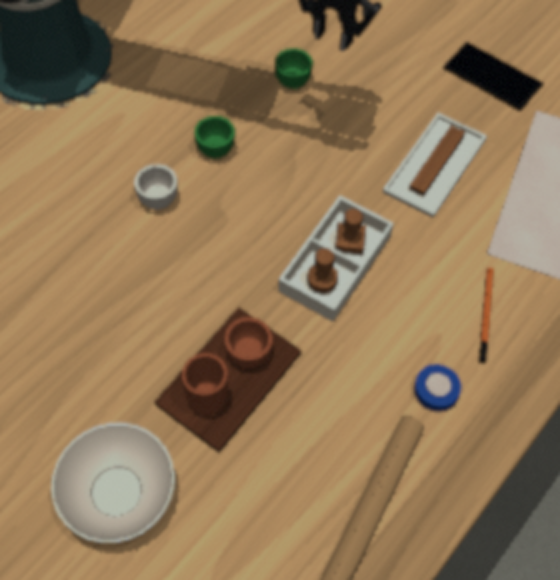

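The final view shows everything in place:
- The pots are on the board at (205,385) and (248,343).
- The stamps are in their bays at (322,270) and (350,232).
- The strip lies flat in the tray at (437,160).
- The dish and phone have not moved.

```bash
python3 -c "
from workcell import workorder; print(workorder.finish_job())"
```

```text
the job is handed in; nothing more can be done
None
```

The job is done and handed in at about 38 s of the 123 s: both pots stand on the ware board, one stamp stands in each bay of the box, the strip lies flat in the tray, and the dish and phone were not moved.

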